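# Show the counter camera the short biscuit, held in the bread tongs

### The arm

A 7-joint arm with a two-finger parallel gripper is mounted at the origin on a cart in front of the work surface, level with it; the furniture and walls round the work are solid. World frame = base frame: x ahead of the robot, y to its left, z up, the work surface at z = 0. Lengths are in m, angles in rad, forces in N, time in s.
With the tool pointing down it reaches from about 0.425 to 0.925 m from the base axis. Payload 6.8 kg.
Tool frame: the origin (TCP) lies at the very end of the fingers, on their centre line; the grasp point (between the pads) lies 19 mm behind it; z points along the fingers, y is the line along which they close (so a half turn about z gives the same grasp; the last joint's range is limited). The gripper opens to 85 mm and grips with 20 to 120 N. Pads are 22 mm wide; open, the fingers measure 114 mm over their backs; the gripper's body (76 mm by 85 mm) begins 54 mm behind the grasp point. The pads swing forward as they close: fully open they stand 13 mm farther back than shut.
Start: joints at [1.021, 0.477, 0.022, 1.555, -0.011, 1.109, -0.083], TCP at [0.289, -0.61, 0.231] pointing down, gripper open.
Joint ranges: [-2.96, 2.96], [-0.34, 2.1], [-1.41, 1.46], [0.24, 2.44], [-1.37, 4.51], [0.17, 1.92], [-2.96, 2.96]. Speed limits (rad/s): [2.39, 2.39, 3.14, 3.14, 3.14, 3.14, 3.14].

### API

Orientations are given as a unit quaternion [w, x, y, z].
In Python, from station import * gives the robot as it stands.
- The arm moves only by the tool jog_arm, never from a script. Its argument "moves" is one flat list of numbers, 7 for each row, row after row: the shift along the tool's x, y, z normalised to -1 to 1, where 1 is 20 mm, then the turn, a rotation vector about the tool's x, y, z normalised to -1 to 1, where 1 is 4 degrees, then the opening, from 0 (shut) to 1 (fully open). In form: [x, y, z, rx, ry, rz, claw, x, y, z, rx, ry, rz, claw, ...]. A call has exactly 8 rows; each row shifts and turns the commanded pose from where the row before left it, along the tool's axes as they then stand; what a row does not reach is not made up. A row lasts 1/12 s, in which the tool goes at most 41.7 mm and 7.16 degrees, less where a joint would pass 70% of its speed; a pose out of reach is approached as far as the arm can. A call with a number of a shift or a turn outside -1 to 1 is refused whole. A call with a gripper value outside its range is refused whole. The fingers move at their own pace and stop on an object; "grip_force" is the grip in N (left out, the last holds). Time passes only in rows, so rows that do not move let the fingers close, or fill a call up. It gives the time, the measured TCP pose, the force, the opening and the grip force at its end, in the units of the state.
- get_obs(): the state, without advancing time (a new reading comes with each control period).
- read_camera(name): name is "side" or "top"; returns a dict with "color" (384x512x3 uint8, blue, green, red), "fx", "fy", "cx", "cy" (pixels), "rvec" (rotation vector, rad) and "tvec" (3), from world to camera coordinates, as OpenCV has them. Camera axes: x right, y down, z forward; pixel columns grow to the right and rows downward; lengths in m; the calibration is good to about 2 mm. A picture is of the moment at which its call begins. There is no depth.
- hand_in(): hands the job in; it is judged then, once.
The state is a dict: "t": time; "q": joint angles; "joint_vel": joint speeds; "joint_torque": joint torques, N m; "eef_pos": TCP position; "tool_rot": TCP orientation; "contact_force": force on the tool from outside, world axes, zero at the start; "torque": the same for the moment, N m; "gripper_width": opening from 0.0 (shut) to 1.0 (fully open); "grasp_force": force on a finger pad.
Only numpy, scipy, OpenCV 4.12 (cv2) and the standard library are available. Lean on these libraries where they do the work, as an engineer would, in place of code of your own. Each camera call takes 0.05 s, during which the arm holds its last target. There are 200 camera calls.

### The job

The head baker wants to see the undersized biscuit on the counter camera. Take the bread tongs, pick the short biscuit off the cooling rack with them without your fingers touching any biscuit and without shifting the two long ones, and hold it up in front of the lens: at lens height, about 12 cm straight out from it, level, and side-on so that the camera sees the biscuit's length. Finish like that, still holding it in the tongs; do not put anything down.

Things in the scene. Friction and masses are not known exactly. Their poses are not given: they have to be found in the camera images.
- tongs: bread tongs of bright steel lying flat on the counter, tips away from the robot: 205 mm long, 25 mm high, 90 g, two flat arms joined in a V. Origin on the underside, midway along, between the arms; z up; the tips lie at -y (106 mm from the origin), the joined end at +y (99 mm). Width over the open arms: 45 mm at the origin, 58 mm at y = -50 mm, 48 mm at the tips
- tongs_grip (a point): the place to take the tongs: their origin raised to half their height (12.5 mm). Grip from above with the fingers closing along the tongs' x. Closed to a finger opening of 43 to 45 mm, the fingers carry the tongs while the tips still stand about 38 mm apart
- tongs_arm (a joint): how far the tongs are squeezed: 0 open (43 mm between the tips), 0.14 rad closed (15 mm); the -x arm swings about the joined end. A spring opens them: squeezing at the origin takes about 5 N at 0, 6 N at 0.02 rad (tips 39 mm apart), 10 N at 0.07 rad (tips on a biscuit). Half of what the fingers press beyond that pinches the biscuit: 20 N at the fingers holds it well
- biscuit_short: the short one of three almond biscuits standing on the rack, any place in the row: 64 mm long, 28 mm wide in the middle, 24 mm at the ends, 27 mm high in the middle, lower at the ends, about 30 g; brown crust, paler cut sides. Origin at the centre of the flat base, x along its length, which points roughly away from the robot, y across the cut sides, z up
- biscuit_short_mid (a point): middle of the short biscuit, 13 mm above the centre of its base
- biscuit_long_a: a long biscuit of the same kind, 96 mm long, 28 mm wide, 27 mm high; origin at the centre of its base, x along its length
- biscuit_long_b: the other long biscuit, the same size
- rack: low wire cooling rack, fixed, 124 mm (its x, away from the robot) by 262 mm (its y), on wire feet; its wires' top, on which the biscuits stand, is 22 mm above the counter. The three biscuits stand in a row along its y, about 78 mm from one to the next. Origin under its centre, at counter height
- camera: small black counter camera, fixed on the upper tier of the table (which is 55 mm above the counter): round foot 72 mm across, thin post, head 86 mm wide and 30 mm high, 140 mm tall in all, its lens facing the robot's side. Origin under the centre of the foot; axes as for the lens
- lens (a point): centre of the camera's lens front, 125 mm above the upper tier, that is 180 mm above the counter. Axes: -x is straight out of the lens (level, towards the robot's side), y is level to the camera's side, z up
Not all that is in view belongs to the job. Leave any blue look-alike of the biscuit_long_a alone.

How it is judged:
By the outcome, as a careful person would: the job done as asked, in the order asked, and still so for the second after the job is handed in, while the arm keeps its last pose, push and grip.
It also fails if it takes over 42 s, if anything falls off the work surface, if the arm or the gripper's body presses on something with over 40 N, if the wrist force passes 120 N, or if a joint passes its speed limit or range.

## Working session

There is one attempt and no reset: what is moved stays moved. The work goes in short steps, Python scripts to look and compute and a tool call to move; the robot and the scene stay as the last step left them, time stands still between calls to the robot, and variables do not carry over. Pictures are saved under pics/ and viewed, at most 10 in all, crops included, and the job is handed in when it is done.

Besides the shell and the picture viewer there is one more tool, called after "Emit:" by a JSON object that holds its "api" and its "payload", one argument or row to a line. jog_arm: Moves the arm, as the interface text tells. Scaled input: -1 to 1 covers 20 mm each way for a shift and 4 degrees each way for a turn. Its arguments: {"type":"object","properties":{"moves":{"type":"array"},"grip_force":{"type":"number"}},"required":["moves"]}

```bash
mkdir -p pics; ls; python3 - <<'E'
from station import *
import cv2
o=get_obs();print({k:o[k] for k in('t','eef_pos','tool_rot','gripper_width','grasp_force')})
for n in('side','top'):
    r=read_camera(n);cv2.imwrite(f'pics/{n}0.png',r['color'])
    R=cv2.Rodrigues(r['rvec'])[0];print(n,r['fx'],r['fy'],r['cx'],r['cy'],(-R.T@r['tvec'].reshape(3)).round(3),R.round(3).tolist())
E
```

```text
pics
{'t': 0.0, 'eef_pos': array([ 0.28836076, -0.60964106,  0.23031851]), 'tool_rot': array([-8.93298794e-04,  9.75696824e-01,  2.19122903e-01, -2.52145253e-04]), 'gripper_width': 1.0031516542513008, 'grasp_force': 0.0}
side 370.2251772356846 370.2251772356846 251.21769983191248 197.2756116826552 [0.138 0.769 0.77 ] [[-0.854, -0.52, -0.021], [-0.301, 0.525, -0.796], [0.425, -0.674, -0.604]]
top 464.81676195993776 464.81676195993776 258.2596165076334 185.9612361938753 [0.465 0.057 1.301] [[0.016, -1.0, 0.024], [-0.993, -0.018, -0.114], [0.114, -0.022, -0.993]]
```

View pics/top0.png

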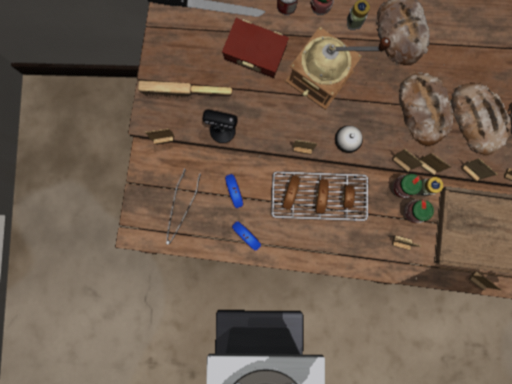

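View pics/side0.png

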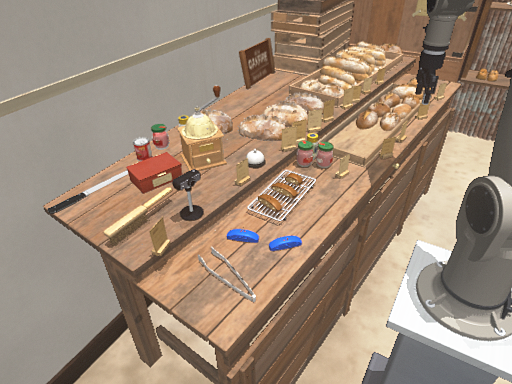

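The top view shows the tongs near (183,207), with the joined end at (168,242) and the tips at the top. The rack is at (320,196), with biscuits at (291,192), (322,196) and (349,196). The counter camera is at (220,125), and there are two blue look-alikes at (234,190) and (246,235). The third biscuit looks shortest, so I'll confirm that in an enlarged crop.

```bash
cat > h.py <<'E'
from station import *
import cv2, numpy as np
def cam(n):
    r=read_camera(n);r['R']=cv2.Rodrigues(r['rvec'])[0];r['t']=np.ravel(r['tvec']);r['c']=-r['R'].T@r['t'];return r
def w(r,u,v,z):
    d=r['R'].T@np.array([(u-r['cx'])/r['fx'],(v-r['cy'])/r['fy'],1]);return r['c']+d*(z-r['c'][2])/d[2]
def px(r,p):
    c=r['R']@np.asarray(p,float)+r['t'];return np.array([r['fx']*c[0]/c[2]+r['cx'],r['fy']*c[1]/c[2]+r['cy']])
E
python3 - <<'E'
from h import *
r=cam('top');I=r['color']
a=cv2.resize(I[160:255,155:255],None,fx=4,fy=4,interpolation=cv2.INTER_CUBIC)
b=cv2.resize(I[160:230,265:375],None,fx=4,fy=4,interpolation=cv2.INTER_CUBIC)
c=np.zeros((380,840,3),np.uint8);c[:380,:400]=a;c[:280,400:840]=b
c=c[:,:800+0];cv2.imwrite('pics/crop1.png',c)
s=cam('side')['color']
d=np.zeros((560,800,3),np.uint8)
d[:560,:400]=cv2.resize(s[165:305,170:270],None,fx=4,fy=4,interpolation=cv2.INTER_CUBIC)
d[:300,400:]=cv2.resize(s[160:235,230:330],None,fx=4,fy=4,interpolation=cv2.INTER_CUBIC)
cv2.imwrite('pics/crop2.png',d)
E
```

```text
(no output)
```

View pics/crop1.png

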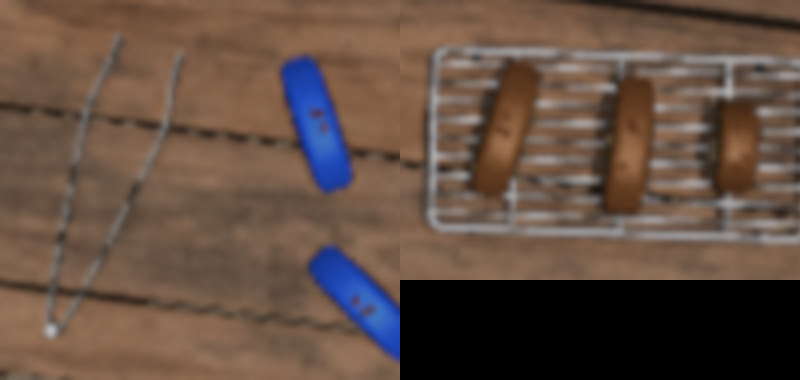

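View pics/crop2.png

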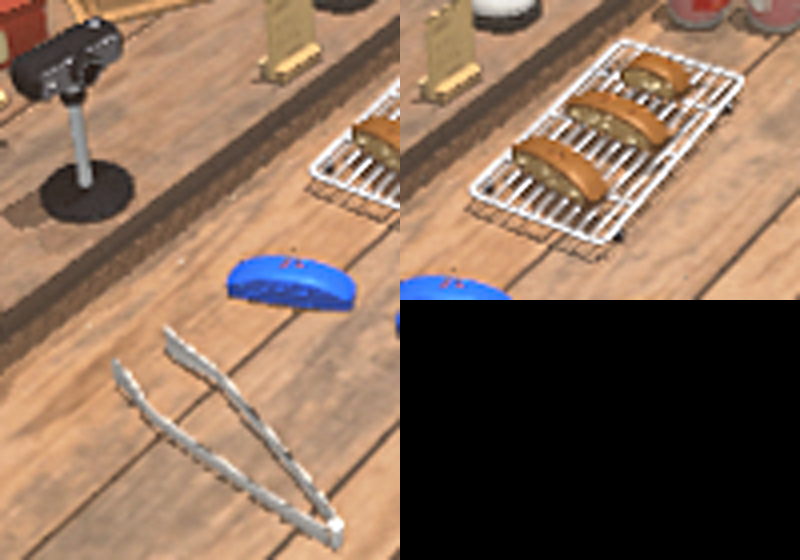

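```bash
python3 - <<'E'
from h import *
r=cam('top');s=cam('side')
f=lambda x,y:((x+.5)/4-.5+155,(y+.5)/4-.5+160)
for n,p in dict(join=(51,330),tipL=(119,38),tipR=(180,57),bulL=(85,110),bulR=(166,128)).items():
    print(n,w(r,*f(*p),.025).round(4))
g=lambda x,y:((x+.5)/4-.5+170,(y+.5)/4-.5+165)
for n,p in dict(join=(336,522),tipL=(115,362),tipR=(168,328)).items(): print('side',n,w(s,*g(*p),.025).round(4))
print('foot side',w(s,*g(87,192),.058).round(4))
h=cv2.cvtColor(r['color'],cv2.COLOR_BGR2HSV)
m=((h[...,0]<16)&(h[...,1]>135)).astype(np.uint8);m[:165]=0;m[222:]=0;m[:,:268]=0;m[:,368:]=0
k,L,st,ce=cv2.connectedComponentsWithStats(m)
for i in range(1,k):
    if st[i,4]>60:
        pts=np.argwhere(L==i)[:,::-1]; W=np.array([w(r,u,v,.045)[:2] for u,v in pts])
        c,(a,b),t=cv2.minAreaRect(W.astype(np.float32)*1000);e=np.linalg.eigh(np.cov(W.T))[1][:,1]
        print('bisc',ce[i].round(1),W.mean(0).round(4),'rect',np.round(c,1),round(a,1),round(b,1),'axis deg',np.degrees(np.arctan2(e[1],e[0])).round(1))
f2=lambda x,y:((x-400+.5)/4-.5+265,(y+.5)/4-.5+160)
for p in [(435,50),(431,228)]: print('rack corner',w(r,*f2(*p),.022).round(4))
q=w(r,320,172,.022),w(r,368,221,.022);print(q)
d=np.zeros((480,800,3),np.uint8)
d[:360,:400]=cv2.resize(r['color'][95:155,190:256],(396,360),interpolation=cv2.INTER_CUBIC)[:,:400] if 0 else cv2.resize(r['color'][95:155,190:256],(400,360),interpolation=cv2.INTER_CUBIC)
d[:,400:]=cv2.resize(s['color'][165:225,165:215],(400,480),interpolation=cv2.INTER_CUBIC)
cv2.imwrite('pics/crop3.png',d)
E
```

```text
join [0.4531 0.2722 0.025 ]
tipL [0.6542 0.233  0.025 ]
tipR [0.6417 0.1905 0.025 ]
bulL [0.6037 0.2546 0.025 ]
bulR [0.5923 0.1987 0.025 ]
side join [0.4494 0.2765 0.025 ]
side tipL [0.6517 0.2376 0.025 ]
side tipR [0.6395 0.1922 0.025 ]
foot side [0.7569 0.131  0.058 ]
bisc [291.  191.8] [ 0.5947 -0.061 ] rect [594.  -61.4] 27.4 91.9 axis deg 163.4
bisc [321.9 196. ] [ 0.5847 -0.1453] rect [ 584.9 -145.8] 28.5 91.5 axis deg 172.0
bisc [348.6 196.4] [ 0.5847 -0.2186] rect [ 584.8 -218.8] 27.5 63.0 axis deg 175.7
rack corner [ 0.651  -0.0136  0.022 ]
rack corner [ 0.5272 -0.0124  0.022 ]
(array([ 0.65383981, -0.14381586,  0.022     ]), array([ 0.51961819, -0.27698309,  0.022     ]))
```

View pics/crop3.png

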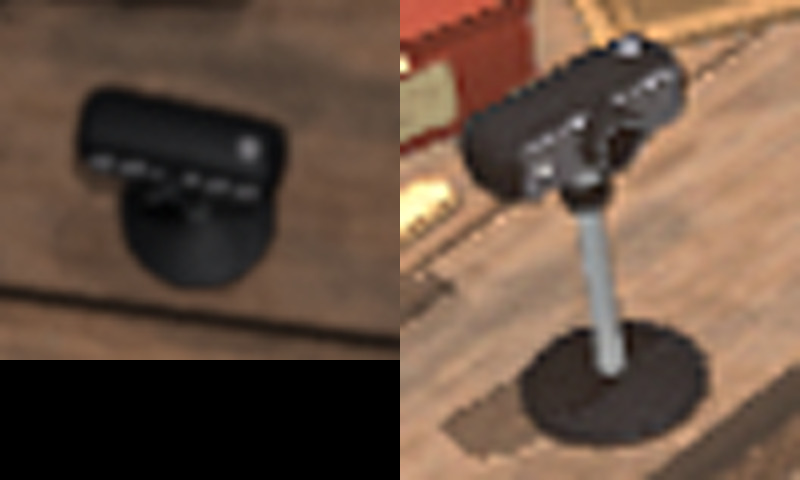

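The head's edge in the top crop slopes about 11° down to the right, from (95,162) to (255,192). So the lens faces the robot's side, turned slightly towards +y. The short biscuit is the one at pixel (349,196): 63 mm against 92 mm for the other two, on the rack and brown. The tongs measure 205 mm from joint to tips, as they should.

```bash
cat >> h.py <<'E'
from scipy.spatial.transform import Rotation as Ro
def rot(yaw): c,s=np.cos(yaw),np.sin(yaw);return Ro.from_matrix([[c,s,0],[s,-c,0],[0,0,-1]])
def now():
    o=get_obs();q=o['tool_rot'];return np.array(o['eef_pos']),Ro.from_quat([q[1],q[2],q[3],q[0]]),o
def plan(pts,claw,cmd=None,n8=True):
    """pts: list of (xyz,yaw_deg); prints rows"""
    p,R,o=now()
    if cmd: p,R=np.array(cmd[0]),rot(np.radians(cmd[1]))
    rows=[]
    for tp,ty in pts:
        tp=np.array(tp);T=rot(np.radians(ty));rv=(R.inv()*T).as_rotvec(degrees=True)
        n=int(np.ceil(max(np.abs(tp-p).max()/.0198 if 0 else np.linalg.norm(tp-p)/.0198,np.linalg.norm(rv)/3.95,1)))
        for i in range(n):
            d=R.inv().apply((tp-p)/(n-i));r=(R.inv()*T).as_rotvec()/(n-i)
            a=np.round(np.r_[d/.02,np.degrees(r)/4],2)+0.
            rows.append([*a,claw]);p=p+R.apply(a[:3]*.02);R=R*Ro.from_rotvec(np.radians(a[3:]*4))
    while len(rows)%8: rows.append([0]*6+[claw])
    for i in range(0,len(rows),8): print('['+','.join(f'{v:g}' for x in rows[i:i+8] for v in x)+']')
E
python3 - <<'E'
from h import *
r=cam('top');s=cam('side')
u=lambda x,y:(190+x*66/400-.4,95+y/6-.4); v=lambda x,y:(165+(x-400)/8-.4,165+y/8-.4)
print('foot',w(r,*u(198,215),.058).round(4),w(s,*v(612,385),.058).round(4))
print('head corners top',[w(r,*u(*p),z).round(4) for p,z in [((95,162),.195),((255,192),.195),((100,88),.195),((280,125),.195)]])
print('side dashes',[w(s,*v(*p),.195).round(4) for p in [(525,155),(670,75)]],'lens?',w(s,*v(640,140),.18).round(4))
p,R,o=now();print(p)
plan([([.5455,.245,.13],-17.3)],1)
E
```

```text
foot [0.7578 0.1291 0.058 ] [0.7573 0.1318 0.058 ]
head corners top [array([0.7465, 0.1629, 0.195 ]), array([0.7355, 0.0986, 0.195 ]), array([0.7773, 0.1618, 0.195 ]), array([0.7635, 0.0892, 0.195 ])]
side dashes [array([0.7415, 0.1726, 0.195 ]), array([0.7288, 0.1091, 0.195 ])] lens? [0.7279 0.1298 0.18  ]
[ 0.28858116 -0.61013223  0.23117897]
[0.65,-0.72,0.11,0,0,0.23,1,0.64,-0.73,0.11,0,0,0.23,1,0.63,-0.74,0.11,0,0,0.23,1,0.61,-0.75,0.11,0,0,0.23,1,0.6,-0.76,0.11,0,0,0.23,1,0.59,-0.77,0.11,0,0,0.23,1,0.58,-0.78,0.11,0,0,0.23,1,0.56,-0.79,0.11,0,0,0.23,1]
[0.55,-0.8,0.11,0,0,0.23,1,0.54,-0.81,0.11,0,0,0.23,1,0.53,-0.82,0.11,0,0,0.23,1,0.51,-0.82,0.11,0,0,0.23,1,0.5,-0.83,0.11,0,0,0.23,1,0.49,-0.84,0.11,0,0,0.23,1,0.47,-0.85,0.11,0,0,0.23,1,0.46,-0.85,0.11,0,0,0.23,1]
[0.45,-0.86,0.11,0,0,0.23,1,0.43,-0.87,0.11,0,0,0.23,1,0.42,-0.88,0.11,0,0,0.23,1,0.4,-0.88,0.11,0,0,0.23,1,0.39,-0.89,0.11,0,0,0.23,1,0.37,-0.9,0.11,0,0,0.23,1,0.36,-0.9,0.11,0,0,0.23,1,0.35,-0.91,0.11,0,0,0.23,1]
[0.33,-0.91,0.11,0,0,0.23,1,0.32,-0.92,0.11,0,0,0.23,1,0.3,-0.92,0.11,0,0,0.23,1,0.29,-0.93,0.11,0,0,0.23,1,0.27,-0.93,0.11,0,0,0.23,1,0.26,-0.94,0.11,0,0,0.23,1,0.24,-0.94,0.11,0,0,0.23,1,0.23,-0.94,0.11,0,0,0.23,1]
[0.21,-0.95,0.11,0,0,0.24,1,0.2,-0.95,0.11,0,0,0.23,1,0.18,-0.95,0.11,0,0,0.24,1,0.16,-0.96,0.11,0,0,0.23,1,0.15,-0.96,0.11,0,0,0.24,1,0.13,-0.96,0.11,0,0,0.23,1,0.12,-0.96,0.11,0,0,0.24,1,0.1,-0.96,0.11,0,0,0.23,1]
[0.09,-0.97,0.11,0,0,0.24,1,0.07,-0.97,0.11,0,0,0.23,1,0.05,-0.97,0.11,0,0,0.24,1,0.04,-0.97,0.11,0,0,0.23,1,0.02,-0.97,0.11,0,0,0.24,1,0,-0.97,0.12,0,0,0.23,1,0,0,0,0,0,0,1,0,0,0,0,0,0,1]
```

Emit:
{"api": "jog_arm", "payload": {
  "moves": [0.65, -0.72, 0.1, 0, 0, 0.23, 1, 0.64, -0.73, 0.1, 0, 0, 0.23, 1, 0.63, -0.74, 0.1, 0, 0, 0.23, 1, 0.61, -0.75, 0.1, 0, 0, 0.23, 1, 0.6, -0.76, 0.1, 0, 0, 0.23, 1, 0.59, -0.77, 0.1, 0, 0, 0.23, 1, 0.58, -0.78, 0.1, 0, 0, 0.23, 1, 0.56, -0.79, 0.1, 0, 0, 0.23, 1]
}}

```text
t: 1.07
eef_pos: [0.3335, -0.4607, 0.2154]
tool_rot: [0.0, 0.988, 0.156, 0.0]
contact_force: [-0.3, -0.6, -0.2]
gripper_width: 1.004
grasp_force: 0.0
```

Emit:
{"api": "jog_arm", "payload": {
  "moves": [0.55, -0.8, 0.1, 0, 0, 0.23, 1, 0.54, -0.81, 0.1, 0, 0, 0.23, 1, 0.53, -0.82, 0.1, 0, 0, 0.23, 1, 0.51, -0.82, 0.1, 0, 0, 0.23, 1, 0.5, -0.83, 0.1, 0, 0, 0.23, 1, 0.49, -0.84, 0.1, 0, 0, 0.23, 1, 0.47, -0.85, 0.1, 0, 0, 0.23, 1, 0.46, -0.85, 0.1, 0, 0, 0.23, 1]
}}

```text
t: 1.73
eef_pos: [0.3782, -0.312, 0.1994]
tool_rot: [0.0, 0.996, 0.092, 0.0]
contact_force: [1.2, 0.3, 0.0]
gripper_width: 1.003
grasp_force: 0.0
```

Emit:
{"api": "jog_arm", "payload": {
  "moves": [0.45, -0.86, 0.1, 0, 0, 0.23, 1, 0.43, -0.87, 0.1, 0, 0, 0.23, 1, 0.42, -0.88, 0.1, 0, 0, 0.23, 1, 0.4, -0.88, 0.1, 0, 0, 0.23, 1, 0.39, -0.89, 0.1, 0, 0, 0.23, 1, 0.37, -0.9, 0.1, 0, 0, 0.23, 1, 0.36, -0.9, 0.1, 0, 0, 0.23, 1, 0.35, -0.91, 0.1, 0, 0, 0.23, 1]
}}

```text
t: 2.4
eef_pos: [0.423, -0.1631, 0.1835]
tool_rot: [0.0, 1.0, 0.028, 0.0]
contact_force: [0.4, -0.1, 0.1]
gripper_width: 1.001
grasp_force: 0.0
```

Emit:
{"api": "jog_arm", "payload": {
  "moves": [0.33, -0.91, 0.1, 0, 0, 0.23, 1, 0.32, -0.92, 0.1, 0, 0, 0.23, 1, 0.3, -0.92, 0.1, 0, 0, 0.23, 1, 0.29, -0.93, 0.1, 0, 0, 0.23, 1, 0.27, -0.93, 0.1, 0, 0, 0.23, 1, 0.26, -0.94, 0.1, 0, 0, 0.23, 1, 0.24, -0.94, 0.1, 0, 0, 0.23, 1, 0.23, -0.94, 0.1, 0, 0, 0.23, 1]
}}

```text
t: 3.07
eef_pos: [0.4678, -0.0144, 0.1674]
tool_rot: [0.0, 0.999, -0.036, 0.0]
contact_force: [0.6, -0.4, -0.7]
gripper_width: 1.0
grasp_force: 0.0
```

Emit:
{"api": "jog_arm", "payload": {
  "moves": [0.21, -0.95, 0.1, 0, 0, 0.23, 1, 0.2, -0.95, 0.1, 0, 0, 0.23, 1, 0.18, -0.95, 0.1, 0, 0, 0.23, 1, 0.16, -0.96, 0.1, 0, 0, 0.23, 1, 0.15, -0.96, 0.1, 0, 0, 0.23, 1, 0.13, -0.96, 0.1, 0, 0, 0.23, 1, 0.12, -0.96, 0.1, 0, 0, 0.23, 1, 0.1, -0.96, 0.1, 0, 0, 0.23, 1]
}}

```text
t: 3.73
eef_pos: [0.5122, 0.1343, 0.1513]
tool_rot: [-0.0, 0.995, -0.101, 0.0]
contact_force: [0.6, -0.6, -0.0]
gripper_width: 0.999
grasp_force: 0.0
```

Emit:
{"api": "jog_arm", "payload": {
  "moves": [0.09, -0.97, 0.1, 0, 0, 0.23, 1, 0.07, -0.97, 0.1, 0, 0, 0.23, 1, 0.05, -0.97, 0.1, 0, 0, 0.23, 1, 0.04, -0.97, 0.1, 0, 0, 0.23, 1, 0.02, -0.97, 0.1, 0, 0, 0.23, 1, 0, -0.97, 0.1, 0, 0, 0.23, 1, 0, 0, 0, 0, 0, 0, 1, 0, 0, 0, 0, 0, 0, 1]
}}

```text
t: 4.4
eef_pos: [0.5447, 0.2463, 0.1392]
tool_rot: [-0.0, 0.989, -0.147, -0.0]
contact_force: [-0.5, 0.2, -0.1]
gripper_width: 1.002
grasp_force: 0.0
```

Emit:
{"api": "jog_arm", "payload": {
  "moves": [0, 0.07, 0.95, 0, 0, 0, 1, 0, 0, 0.95, 0, 0, 0, 1, 0, 0, 0.95, 0, 0, 0, 1, 0, 0, 0.95, 0, 0, 0, 1, 0, 0, 0.95, 0, 0, 0, 1, 0, 0, 0.95, 0, 0, 0, 1, 0, 0, 0.8, 0, 0, 0.1, 1, 0, 0, 0.2, 0, 0, 0, 1]
}}

```text
t: 5.07
eef_pos: [0.543, 0.2414, 0.003]
tool_rot: [0.002, 0.988, -0.152, -0.002]
contact_force: [0.6, -1.0, 0.1]
gripper_width: 1.001
grasp_force: 0.0
```

Emit:
{"api": "jog_arm", "payload": {
  "moves": [0, 0, 0, 0, 0, 0, 0.7, 0, 0, 0, 0, 0, 0, 0.65, 0, 0, 0, 0, 0, 0, 0.6, 0, 0, 0, 0, 0, 0, 0.56, 0, 0, 0, 0, 0, 0, 0.54, 0, 0, 0, 0, 0, 0, 0.52, 0, 0, 0, 0, 0, 0, 0.52, 0, 0, 0, 0, 0, 0, 0.52],
  "grip_force": 20
}}

```text
t: 5.73
eef_pos: [0.5456, 0.2442, 0.0068]
tool_rot: [-0.001, 0.988, -0.151, 0.001]
contact_force: [-0.8, 0.2, 6.4]
gripper_width: 0.521
grasp_force: 7.7
```

```bash
python3 - <<'E'
from h import *
p,R,o=now();print(p,o['gripper_width'],o['grasp_force'],o['contact_force'])
d=np.zeros((560,800,3),np.uint8)
s=cam('side')['color'];r=cam('top')['color']
d[:560,:400]=cv2.resize(s[165:305,170:270],None,fx=4,fy=4,interpolation=cv2.INTER_CUBIC)
d[:380,400:]=cv2.resize(r[160:255,155:255],None,fx=4,fy=4,interpolation=cv2.INTER_CUBIC)
cv2.imwrite('pics/grip.png',d)
E
```

```text
[0.54555862 0.24423011 0.00678065] 0.5207583056184628 7.682784927651483 [-0.77773964  0.1882859   6.37355311]
```

View pics/grip.png

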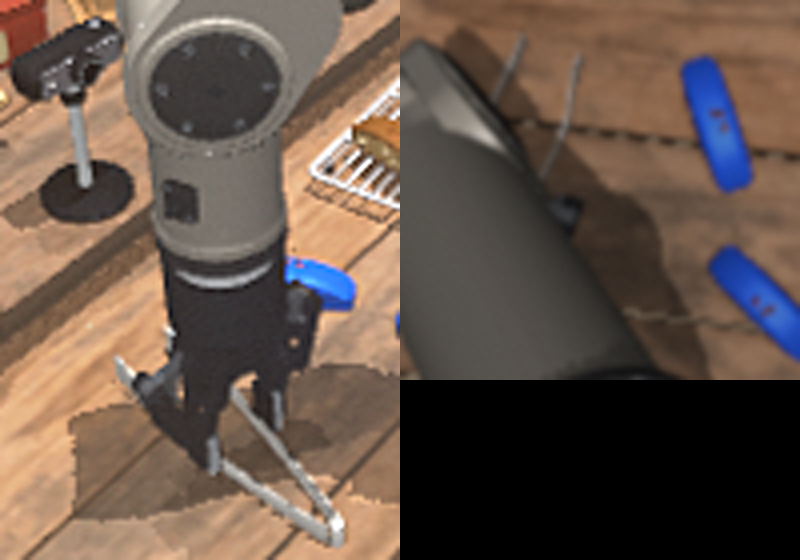

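The pinch is on the arms at the origin: opening 0.52, 7.7 N, tips still open at about crop (520,35) and (578,57). The fingertips touch the counter lightly, so I'll lift.

Emit:
{"api": "jog_arm", "payload": {
  "moves": [0, 0, -0.2, 0, 0, 0, 0.515, 0, 0, -0.4, 0, 0, 0, 0.515, 0, 0, -0.8, 0, 0, 0, 0.515, 0, 0, -0.9, 0, 0, 0, 0.515, 0, 0, -0.9, 0, 0, 0, 0.515, 0, 0, -0.9, 0, 0, 0, 0.515, 0, 0, -0.9, 0, 0, 0, 0.515, 0, 0, -0.6, 0, 0, 0, 0.515]
}}

```text
t: 6.5
eef_pos: [0.5449, 0.2441, 0.1196]
tool_rot: [-0.001, 0.988, -0.151, 0.001]
contact_force: [-0.4, 0.5, -1.3]
gripper_width: 0.516
grasp_force: 5.8
```

```bash
python3 - <<'E'
from h import *
p,R,o=now();print(p,o['gripper_width'],o['grasp_force'],o['contact_force'])
s=cam('side');I=s['color']
h=cv2.cvtColor(I,cv2.COLOR_BGR2HSV)
x0,y0,x1,y1=255,168,310,215
d=np.zeros((560,800,3),np.uint8)
d[:560,:400]=cv2.resize(I[145:285,170:270],None,fx=4,fy=4,interpolation=cv2.INTER_CUBIC)
d[:376,400:]=cv2.resize(I[y0:y1,x0:x0+50],None,fx=8,fy=8,interpolation=cv2.INTER_CUBIC)
r=cam('top')
# project short biscuit model from top estimate into side view for comparison
for c in ([.5847,-.2186],[.5847,-.2146],[.5847,-.2226]):
    ax=np.array([np.cos(np.radians(-4.3)),np.sin(np.radians(-4.3)),0]);n=np.array([-ax[1],ax[0],0])
    b=np.array([*c,.022]);print(c,[((px(s,b+q)-[x0,y0]+.5)*8+[400,0]).round().tolist() for q in (-32*.001*ax+.012*n,32*.001*ax+.012*n,.014*n+[0,0,.027],-.014*n+[0,0,.027])])
cv2.imwrite('pics/lift.png',d)
rod=[(p+[0,0,-.0068+.025]+R.apply(q)).round(4) for q in ([.106,0,0],[-.099,0,0])]
print('expected tip/join px', [(( px(s,q)-[170,145]+.5)*4).round().tolist() for q in rod])
E
```

```text
[0.54490527 0.2441237  0.11963512] 0.5162583362334849 5.792449939472135 [-0.43807921  0.51794566 -1.2601775 ]
[0.5847, -0.2186] [[759.0, 147.0], [633.0, 100.0], [696.0, 74.0], [729.0, 45.0]]
[0.5847, -0.2146] [[755.0, 151.0], [629.0, 104.0], [692.0, 79.0], [725.0, 49.0]]
[0.5847, -0.2226] [[763.0, 142.0], [637.0, 96.0], [700.0, 70.0], [733.0, 40.0]]
expected tip/join px [[127.0, 301.0], [334.0, 473.0]]
```

View pics/lift.png

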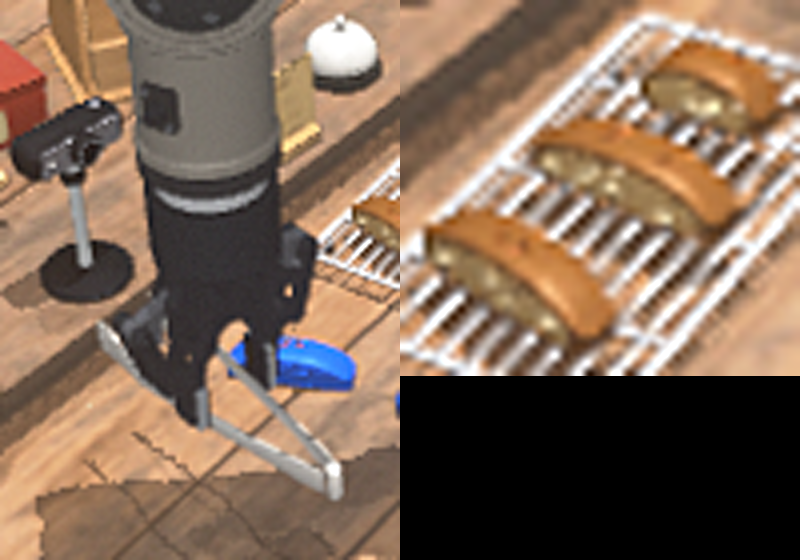

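```bash
python3 - <<'E'
from h import *
plan([([.434,-.2085,.12],-4.3)],.515)
E
```

```text
[0.06,0.97,0,0,0,-0.14,0.515,0.05,0.97,0,0,0,-0.14,0.515,0.04,0.97,0,0,0,-0.14,0.515,0.03,0.97,0,0,0,-0.14,0.515,0.02,0.97,0,0,0,-0.14,0.515,0.01,0.97,0,0,0,-0.14,0.515,0,0.97,0,0,0,-0.14,0.515,-0.01,0.97,0,0,0,-0.14,0.515]
[-0.01,0.97,0,0,0,-0.13,0.515,-0.02,0.97,0,0,0,-0.14,0.515,-0.03,0.97,-0.01,0,0,-0.13,0.515,-0.04,0.97,0,0,0,-0.14,0.515,-0.05,0.97,-0.01,0,0,-0.13,0.515,-0.06,0.97,0,0,0,-0.14,0.515,-0.07,0.97,-0.01,0,-0.01,-0.13,0.515,-0.08,0.97,0,0,0,-0.14,0.515]
[-0.09,0.97,-0.01,0,-0.01,-0.13,0.515,-0.1,0.97,0,0,0,-0.14,0.515,-0.11,0.97,-0.01,-0.01,-0.01,-0.13,0.515,-0.12,0.97,0,0,0,-0.14,0.515,-0.12,0.97,0,-0.01,-0.01,-0.13,0.515,-0.13,0.96,-0.01,0,0,-0.14,0.515,-0.15,0.96,0,-0.01,-0.01,-0.13,0.515,-0.15,0.96,-0.01,0,0,-0.14,0.515]
```

Emit:
{"api": "jog_arm", "payload": {
  "moves": [0.06, 0.5, 0, 0, 0, -0.14, 0.515, 0.05, 0.97, 0, 0, 0, -0.14, 0.515, 0.04, 0.97, 0, 0, 0, -0.14, 0.515, 0.03, 0.97, 0, 0, 0, -0.14, 0.515, 0.02, 0.97, 0, 0, 0, -0.14, 0.515, 0.01, 0.97, 0, 0, 0, -0.14, 0.515, 0, 0.97, 0, 0, 0, -0.14, 0.515, -0.01, 0.97, 0, 0, 0, -0.14, 0.515]
}}

```text
t: 7.27
eef_pos: [0.5081, 0.1, 0.1158]
tool_rot: [0.001, 0.994, -0.112, -0.001]
contact_force: [0.1, -0.4, -0.5]
gripper_width: 0.52
grasp_force: 5.8
```

Emit:
{"api": "jog_arm", "payload": {
  "moves": [-0.01, 0.97, 0, 0, 0, -0.13, 0.515, -0.02, 0.97, 0, 0, 0, -0.14, 0.515, -0.03, 0.97, 0, 0, 0, -0.13, 0.515, -0.04, 0.97, 0, 0, 0, -0.14, 0.515, -0.05, 0.97, 0, 0, 0, -0.13, 0.515, -0.06, 0.97, 0, 0, 0, -0.14, 0.515, -0.07, 0.97, 0, 0, 0, -0.13, 0.515, -0.08, 0.97, 0, 0, 0, -0.14, 0.515]
}}

```text
t: 7.93
eef_pos: [0.4709, -0.0505, 0.1159]
tool_rot: [0.0, 0.997, -0.075, -0.001]
contact_force: [0.5, -0.2, -0.4]
gripper_width: 0.513
grasp_force: 5.8
```

Emit:
{"api": "jog_arm", "payload": {
  "moves": [-0.09, 0.97, 0, 0, 0, -0.13, 0.515, -0.1, 0.97, 0, 0, 0, -0.14, 0.515, -0.11, 0.97, 0, 0, 0, -0.13, 0.515, -0.12, 0.97, 0, 0, 0, -0.14, 0.515, -0.12, 0.97, 0, 0, 0, -0.13, 0.515, -0.13, 0.96, 0, 0, 0, -0.14, 0.515, -0.15, 0.96, 0, 0, 0, -0.13, 0.515, -0.15, 0.96, 0, 0, 0, -0.14, 0.515]
}}

```text
t: 8.6
eef_pos: [0.4333, -0.2012, 0.116]
tool_rot: [-0.0, 0.999, -0.037, -0.001]
contact_force: [-0.6, -0.1, -0.6]
gripper_width: 0.516
grasp_force: 5.8
```

Emit:
{"api": "jog_arm", "payload": {
  "moves": [0, 0.3, 0, 0, 0, 0, 0.515, 0, 0.15, 0, 0, 0, 0, 0.515, 0, 0, 0, 0, 0, 0, 0.515, 0, 0, 0, 0, 0, 0, 0.515, 0, 0, 0, 0, 0, 0, 0.515, 0, 0, 0, 0, 0, 0, 0.515, 0, 0, 0, 0, 0, 0, 0.515, 0, 0, 0, 0, 0, 0, 0.515]
}}

```text
t: 9.27
eef_pos: [0.4351, -0.2086, 0.1174]
tool_rot: [-0.0, 0.999, -0.037, 0.0]
contact_force: [-0.3, -0.1, -1.0]
gripper_width: 0.514
grasp_force: 5.8
```

```bash
python3 - <<'E'
from h import *
p,R,o=now();print(p,np.degrees(np.arctan2(*R.as_matrix()[1::-1,0])),o['gripper_width'],o['grasp_force'])
I=cam('side')['color'];T=cam('top');J=T['color']
d=np.zeros((560,800,3),np.uint8)
d[:480,:400]=cv2.resize(I[160:256,255:335],None,fx=5,fy=5,interpolation=cv2.INTER_CUBIC)
d[:480,400:]=cv2.resize(J[165:261,305:385],None,fx=5,fy=5,interpolation=cv2.INTER_CUBIC)
cv2.imwrite('pics/near.png',d)
for q in ([.106,.019,0],[.106,-.019,0]):
    P=p+[0,0,-.0068+.025]+R.apply(q);print('exp tip',P.round(3),((px(T,P)-[305,165]+.5)*5+[400,0]).round())
E
```

```text
[ 0.43510583 -0.20861006  0.11735966] -4.2301065801593705 0.5144434013494036 5.790429843946185
exp tip [ 0.539 -0.235  0.136] [693. 233.]
exp tip [ 0.542 -0.197  0.136] [619. 226.]
```

View pics/near.png

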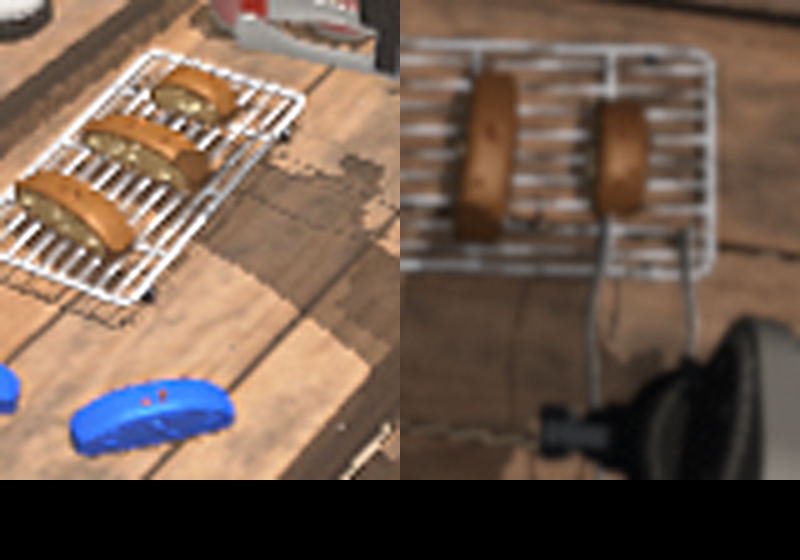

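In the top crop the tips are at (606,222) and (688,232). That is about 4.5 mm to +y of where they should be, so the tongs sit about 2.5° round in the grip. I'll turn by that amount and go down short of the biscuit.

Emit:
{"api": "jog_arm", "payload": {
  "moves": [0, 0, 0, 0, 0, 0.6, 0.515, 0, 0, 0.7, 0, 0, 0, 0.515, 0, 0, 0.8, 0, 0, 0, 0.515, 0, 0, 0.8, 0, 0, 0, 0.515, 0, 0, 0.8, 0, 0, 0, 0.515, 0, 0, 0.6, 0, 0, 0, 0.515, 0, 0, 0.3, 0, 0, 0, 0.515, 0, 0, 0, 0, 0, 0, 0.515]
}}

```text
t: 10.03
eef_pos: [0.4341, -0.2088, 0.0363]
tool_rot: [-0.0, 0.998, -0.058, -0.001]
contact_force: [0.3, 1.0, -0.8]
gripper_width: 0.514
grasp_force: 5.8
```

```bash
python3 - <<'E'
from h import *
p,R,o=now();print(p,np.degrees(np.arctan2(*R.as_matrix()[1::-1,0])),o['gripper_width'],o['grasp_force'],o['contact_force'])
I=cam('side')['color'];T=cam('top');J=T['color']
d=np.zeros((560,800,3),np.uint8)
d[:480,:400]=cv2.resize(I[160:240,265:345],(400,400) ,interpolation=cv2.INTER_CUBIC) if 0 else cv2.resize(I[160:256,265:345],None,fx=5,fy=5,interpolation=cv2.INTER_CUBIC)
d[:560,400:]=cv2.resize(J[175:245,320:370],None,fx=8,fy=8,interpolation=cv2.INTER_CUBIC)
cv2.imwrite('pics/near2.png',d)
for q in ([.106,.019,0],[.106,-.019,0]):
    P=p+[0,0,-.0068+.025]+R.apply(Ro.from_euler('z',-2.5,degrees=True).apply(q));print('exp tip',P.round(3),((px(T,P)-[320,175]+.5)*8+[400,0]).round())
E
```

```text
[ 0.43414294 -0.20877807  0.0362529 ] -6.6790739850904055 0.5135294288218508 5.785880246494344 [ 0.25553801  0.9605483  -0.79838802]
exp tip [ 0.538 -0.235  0.054] [690. 310.]
exp tip [ 0.541 -0.198  0.054] [578. 300.]
```

View pics/near2.png

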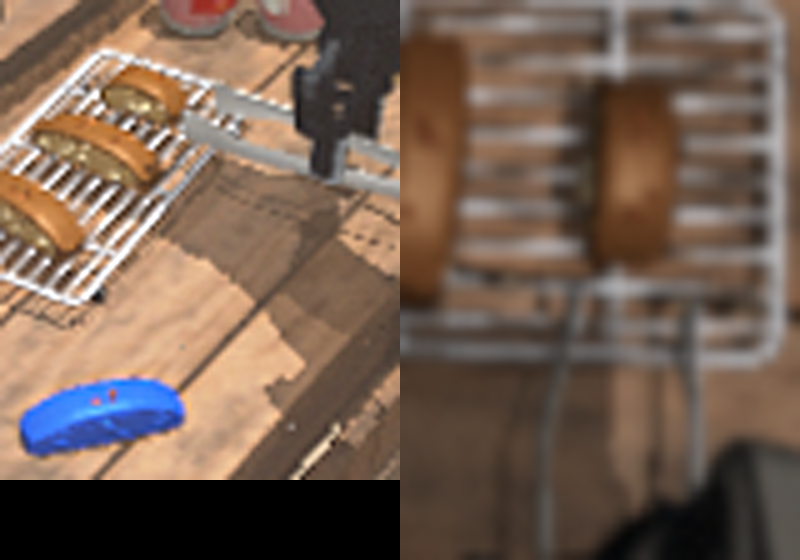

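The tips are at (578,288) and (690,300), astride the biscuit's axis; the biscuit is centred near (637,174). I'll shift about 2 mm to +y, drop 3 mm and go 46 mm forward.

Emit:
{"api": "jog_arm", "payload": {
  "moves": [0, -0.1, 0.15, 0, 0, 0, 0.515, 0.2, -0.01, 0, 0, 0, 0, 0.515, 0.4, -0.02, 0, 0, 0, 0, 0.515, 0.5, -0.02, 0, 0, 0, 0, 0.515, 0.5, -0.02, 0, 0, 0, 0, 0.515, 0.4, -0.02, 0, 0, 0, 0, 0.515, 0.3, -0.02, 0, 0, 0, 0, 0.515, 0, 0, 0, 0, 0, 0, 0.515]
}}

```text
t: 10.8
eef_pos: [0.4833, -0.2103, 0.0345]
tool_rot: [0.0, 0.998, -0.058, 0.001]
contact_force: [0.2, -0.1, -0.3]
gripper_width: 0.517
grasp_force: 5.8
```

```bash
python3 - <<'E'
from h import *
p,R,o=now();print(p,np.degrees(np.arctan2(*R.as_matrix()[1::-1,0])),o['gripper_width'],o['grasp_force'],o['contact_force'])
I=cam('side')['color'];T=cam('top');J=T['color']
d=np.zeros((560,800,3),np.uint8)
d[:480,:400]=cv2.resize(I[160:220,265:315],None,fx=8,fy=8,interpolation=cv2.INTER_CUBIC)
d[:560,400:]=cv2.resize(J[175:245,320:370],None,fx=8,fy=8,interpolation=cv2.INTER_CUBIC)
cv2.imwrite('pics/near3.png',d)
E
```

```text
[ 0.48325959 -0.21025571  0.03447522] -6.645490679686686 0.5169141407014098 5.79199233541658 [ 0.21017684 -0.11030206 -0.28484303]
```

View pics/near3.png

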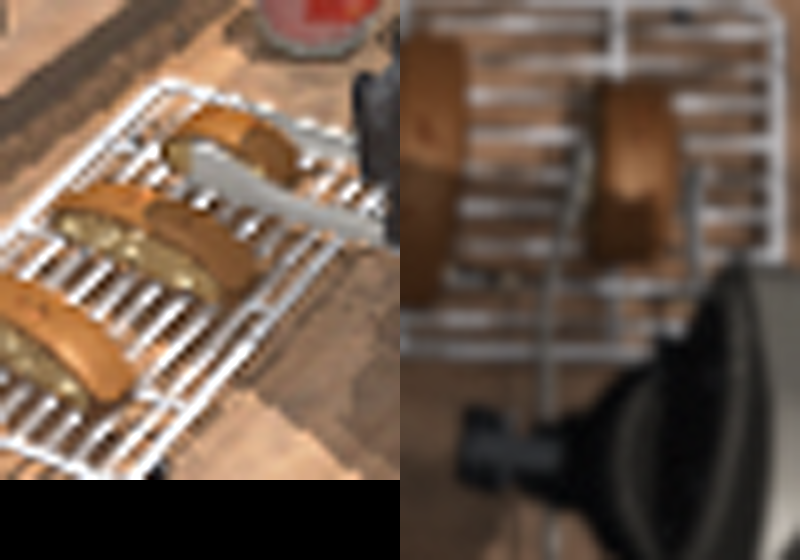

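The biscuit sits centred between the tips, at (583,150) and (690,165), and the arms clear the neighbours. That was my tenth picture, so from here I measure by numbers only. Now I squeeze.

Emit:
{"api": "jog_arm", "payload": {
  "moves": [0, 0, 0, 0, 0, 0, 0.5, 0, 0, 0, 0, 0, 0, 0.49, 0, 0, 0, 0, 0, 0, 0.48, 0, 0, 0, 0, 0, 0, 0.47, 0, 0, 0, 0, 0, 0, 0.46, 0, 0, 0, 0, 0, 0, 0.45, 0, 0, 0, 0, 0, 0, 0.44, 0, 0, 0, 0, 0, 0, 0.43],
  "grip_force": 22
}}

```text
t: 11.57
eef_pos: [0.481, -0.2103, 0.0343]
tool_rot: [0.0, 0.998, -0.058, -0.0]
contact_force: [-0.5, -0.1, -0.5]
gripper_width: 0.44
grasp_force: 22.0
```

Emit:
{"api": "jog_arm", "payload": {
  "moves": [0, 0, 0, 0, 0, 0, 0.42, 0, 0, 0, 0, 0, 0, 0.41, 0, 0, 0, 0, 0, 0, 0.4, 0, 0, 0, 0, 0, 0, 0.39, 0, 0, 0, 0, 0, 0, 0.38, 0, 0, 0, 0, 0, 0, 0.36, 0, 0, 0, 0, 0, 0, 0.34, 0, 0, 0, 0, 0, 0, 0.34]
}}

```text
t: 12.23
eef_pos: [0.4811, -0.2104, 0.0343]
tool_rot: [0.0, 0.998, -0.058, 0.0]
contact_force: [-0.2, 0.6, -0.8]
gripper_width: 0.443
grasp_force: 22.0
```

It stopped at 0.443 with 22 N, which fits tips on a biscuit. Lifting.

Emit:
{"api": "jog_arm", "payload": {
  "moves": [0, 0, -0.1, 0, 0, 0, 0.34, 0, 0, -0.2, 0, 0, 0, 0.34, 0, 0, -0.4, 0, 0, 0, 0.34, 0, 0, -0.6, 0, 0, 0, 0.34, 0, 0, -0.8, 0, 0, 0, 0.34, 0, 0, -0.9, 0, 0, 0, 0.34, 0, 0, -0.9, 0, 0, 0, 0.34, 0, 0, -0.9, 0, 0, 0, 0.34]
}}

```text
t: 12.9
eef_pos: [0.481, -0.2103, 0.1319]
tool_rot: [0.0, 0.998, -0.058, 0.0]
contact_force: [0.3, -0.4, -0.2]
gripper_width: 0.438
grasp_force: 22.1
```

Emit:
{"api": "jog_arm", "payload": {
  "moves": [0, 0, -0.9, 0, 0, 0, 0.34, 0, 0, -0.9, 0, 0, 0, 0.34, 0, 0, -0.8, 0, 0, 0, 0.34, 0, 0, -0.5, 0, 0, 0, 0.34, 0, 0, -0.2, 0, 0, 0, 0.34, 0, 0, 0, 0, 0, 0, 0.34, 0, 0, 0, 0, 0, 0, 0.34, 0, 0, 0, 0, 0, 0, 0.34]
}}

```text
t: 13.57
eef_pos: [0.4804, -0.2101, 0.1953]
tool_rot: [-0.0, 0.998, -0.058, -0.001]
contact_force: [-0.0, 0.4, -0.8]
gripper_width: 0.44
grasp_force: 22.1
```

```bash
cat > m.py <<'E'
from h import *
def blobs(n,box):
    r=cam(n);h=cv2.cvtColor(r['color'],cv2.COLOR_BGR2HSV)
    m=((h[...,0]<18)&(h[...,1]>130)&(h[...,2]>40)).astype(np.uint8);M=np.zeros_like(m);x0,y0,x1,y1=box;M[y0:y1,x0:x1]=m[y0:y1,x0:x1]
    k,L,st,ce=cv2.connectedComponentsWithStats(M)
    for i in range(1,k):
        if st[i,4]>40: 
            (c,s,a)=cv2.minAreaRect(np.argwhere(L==i)[:,::-1].astype(np.float32));print(n,st[i].tolist(),np.round(c,1),np.round(s,1),round(a,1))
    return r
E
python3 - <<'E'
from m import *
p,R,o=now();print(p,np.degrees(np.arctan2(*R.as_matrix()[1::-1,0])),o['gripper_width'],o['grasp_force'],o['contact_force'])
t=blobs('top',(268,150,380,222));s=blobs('side',(230,120,330,235))
P=p+[0,0,.0057]+R.apply([.102,-.004,0]);print(P,px(t,P),px(s,P))
E
```

```text
[ 0.48036062 -0.21011482  0.19530804] -6.684198078059621 0.43973123219799637 22.12523347898241 [-0.04113587  0.44352551 -0.84897529]
top [283, 176, 17, 34, 298] [291.1 192.2] [10.4 33.8] 18.4
top [316, 179, 13, 34, 308] [322.2 195.7] [10.  33.5] 6.3
top [358, 178, 12, 27, 255] [363.5 191. ] [26. 11.] 90.0
side [287, 133, 19, 8, 68] [296.  136.5] [18.  7.] 0.0
side [303, 157, 10, 6, 42] [307.6 159.8] [4.7 9.6] 81.9
side [272, 182, 25, 16, 145] [285.  188.1] [25.9  8.4] 27.6
side [258, 194, 24, 18, 164] [270.1 200.9] [25.5 10.3] 33.7
[ 0.58213273 -0.21801447  0.20082528] [362.5534521 191.529387 ] [296.48055993 136.11106955]
```

```bash
python3 - <<'E'
from m import *
s=cam('side');t=cam('top')
p,R,o=now();dep=lambda r,P:(r['R']@P+r['t'])[2]
A=np.array([.5847,-.2195,.035]);B=p+[0,0,.001]+R.apply([.102,-.004,0])
print(B,'A',px(s,A),dep(s,A),'B',px(s,B),dep(s,B))
for r,n,box in((t,'top',(345,160,380,222)),(s,'side',(275,118,325,156))):
    h=cv2.cvtColor(r['color'],cv2.COLOR_BGR2HSV);x0,y0,x1,y1=box
    for th in (100,130):
        m=np.zeros(h.shape[:2],np.uint8);m[y0:y1,x0:x1]=((h[...,0]<20)&(h[...,1]>th))[y0:y1,x0:x1]
        k,L,st,ce=cv2.connectedComponentsWithStats(m);i=1+st[1:,4].argmax();pts=np.argwhere(L==i)[:,::-1]
        W=np.array([w(r,u,v,.22)[:2] for u,v in pts]);e=np.linalg.eigh(np.cov(W.T))[1][:,1];print(n,th,st[i],ce[i].round(1),W.mean(0).round(4),np.degrees(np.arctan2(e[1],e[0])).round(1))
    
h=cv2.cvtColor(s['color'],cv2.COLOR_BGR2HSV)
for y in range(122,154,1): print(y,''.join('#' if a<20 and b>110 else ('+' if a<30 and b>60 else ('s' if b<45 else '.')) for a,b,c in h[y,275:325]))
E
```

```text
[ 0.58246508 -0.21807088  0.19642589] A [293.48885159 178.10436114] 1.2996627324744199 B [296.32308628 137.29655952] 1.2001807059549328
top 100 [345 160  35  45 784] [364.2 179.5] [ 0.6087 -0.2174] -162.8
top 130 [358 178  12  26 252] [363.3 190.4] [ 0.5828 -0.2151] 176.3
side 100 [275 118  33  35 600] [291.5 132.9] [ 0.5908 -0.1987] 101.4
side 130 [287 133  19   9  70] [296.3 136.2] [ 0.5675 -0.184 ] -174.4
122 ss+++.+...+++####################++++++++++sssss..
123 +sss++++..+++####+###############++++++ssssssssss.
124 sssss+.s++++++###+#############+#++++++sssssssss.s
125 ssssssss.++++++++##############++++++++ssssssss..s
126 ..ss.+ss..+++++++##############++++++++.sssssssss+
127 +...++.+.+++++++++++++#########++++++++sssss.s.ss+
128 +..+++++++##++++++#+++#########+++++++++sssss..ss.
129 sss+++######++#+++++++#########+++++++#.sssss.ssss
130 ss.++#+###+++++++++++##########+++++##++ssssss.sss
131 s.+++++#+#++++++++++++#########+++++++++ssss.sss..
132 .++++++++####++++++++##++######++++####+ss.s...s++
133 .++++##++++++++++######+++++###++#++++++ss...+.s++
134 +++####++++++++#########
[... 371 characters left out ...]
++#####+ssssssssss+#+...+++++++ssss.ssss
142 ++++++++#+++++###+ssssssssssss.......++++.ssssssss
143 +++++++#+++++#++++ssssssssssssssss....ssss.+ssssss
144 ++++++++##++#######++..ssssssssssssssssss..+sss.ss
145 +++++++++#++####+#++#++....ssssssssssssssssssss.ss
146 ++++++##++#++++++++++++........sssssssssssss.ss.ss
147 ++++++#+++++++++++++++++..........sssssssssssss+ss
148 +++++++++++++++++++++++................sssssssssss
149 +++++++++++++++++++++++.++.........+++.s.s.+ssssss
150 +++++++++++++++++++++++++++++++++++++#.s.s++#+..ss
151 +++++++++++++++++++++++++++++++++++++++s.s++++++++
152 ++++++++++++++++++++++.++++++++++++++.+sss.+++++++
153 ++++++++++++++++++++++.++++++++++++++.++s.++++++++
```

```bash
python3 - <<'E'
from h import *
p,R,o=now();t0=np.array([.4804,-.2101,.1953]);t1=np.array([.5907,.055,.19])
pts=[(t0+(t1-t0)*i/28,-6.7+83.4*i/28) for i in range(1,29)]
plan(pts,.34)
E
```

```text
[0.13,-0.49,0.02,-0.01,0.02,-0.74,0.34,0.16,-0.49,0.01,0,0,-0.75,0.34,0.19,-0.48,0.01,0,0,-0.74,0.34,0.22,-0.46,0.01,0,0,-0.74,0.34,0.24,-0.45,0.01,0,0,-0.75,0.34,0.26,-0.45,0.01,0,0,-0.74,0.34,0.28,-0.42,0.01,0,0,-0.75,0.34,0.31,-0.41,0.01,0,0,-0.74,0.34]
[0.33,-0.4,0.01,0,0,-0.75,0.34,0.35,-0.37,0.01,0,0,-0.74,0.34,0.36,-0.36,0.01,0,0,-0.75,0.34,0.39,-0.34,0.01,0,0,-0.74,0.34,0.4,-0.32,0,0,0,-0.75,0.34,0.42,-0.3,0.01,0,0,-0.74,0.34,0.43,-0.27,0.01,0,0,-0.75,0.34,0.45,-0.25,0.01,0,0,-0.74,0.34]
[0.46,-0.23,0.01,0,0,-0.75,0.34,0.47,-0.21,0.01,0,0,-0.74,0.34,0.48,-0.18,0.01,0,0,-0.74,0.34,0.49,-0.15,0.01,0,0,-0.75,0.34,0.49,-0.13,0.01,0,0,-0.74,0.34,0.5,-0.1,0.01,0,0,-0.75,0.34,0.51,-0.08,0.01,0,0,-0.74,0.34,0.51,-0.05,0.01,0,0,-0.75,0.34]
[0.51,-0.02,0.01,0,0,-0.74,0.34,0.52,0,0.01,0,0,-0.75,0.34,0.51,0.03,0.01,0,0,-0.74,0.34,0.51,0.06,0,0,0,-0.75,0.34,0,0,0,0,0,0,0.34,0,0,0,0,0,0,0.34,0,0,0,0,0,0,0.34,0,0,0,0,0,0,0.34]
```

Emit:
{"api": "jog_arm", "payload": {
  "moves": [0.13, -0.49, 0.01, 0, 0, -0.74, 0.34, 0.16, -0.49, 0.01, 0, 0, -0.75, 0.34, 0.19, -0.48, 0.01, 0, 0, -0.74, 0.34, 0.22, -0.46, 0.01, 0, 0, -0.74, 0.34, 0.24, -0.45, 0.01, 0, 0, -0.75, 0.34, 0.26, -0.45, 0.01, 0, 0, -0.74, 0.34, 0.28, -0.42, 0.01, 0, 0, -0.75, 0.34, 0.31, -0.41, 0.01, 0, 0, -0.74, 0.34]
}}

```text
t: 14.43
eef_pos: [0.5123, -0.1341, 0.1943]
tool_rot: [-0.0, 0.989, 0.15, -0.0]
contact_force: [0.3, -0.2, -1.2]
gripper_width: 0.434
grasp_force: 22.1
```

Emit:
{"api": "jog_arm", "payload": {
  "moves": [0.33, -0.4, 0.01, 0, 0, -0.75, 0.34, 0.35, -0.37, 0.01, 0, 0, -0.74, 0.34, 0.36, -0.36, 0.01, 0, 0, -0.75, 0.34, 0.39, -0.34, 0.01, 0, 0, -0.74, 0.34, 0.4, -0.32, 0, 0, 0, -0.75, 0.34, 0.42, -0.3, 0.01, 0, 0, -0.74, 0.34, 0.43, -0.27, 0.01, 0, 0, -0.75, 0.34, 0.45, -0.25, 0.01, 0, 0, -0.74, 0.34]
}}

```text
t: 15.1
eef_pos: [0.5439, -0.0584, 0.1929]
tool_rot: [-0.0, 0.936, 0.351, -0.0]
contact_force: [-0.6, 0.5, -0.6]
gripper_width: 0.441
grasp_force: 22.1
```

Emit:
{"api": "jog_arm", "payload": {
  "moves": [0.46, -0.23, 0.01, 0, 0, -0.75, 0.34, 0.47, -0.21, 0.01, 0, 0, -0.74, 0.34, 0.48, -0.18, 0.01, 0, 0, -0.74, 0.34, 0.49, -0.15, 0.01, 0, 0, -0.75, 0.34, 0.49, -0.13, 0.01, 0, 0, -0.74, 0.34, 0.5, -0.1, 0.01, 0, 0, -0.75, 0.34, 0.51, -0.08, 0.01, 0, 0, -0.74, 0.34, 0.51, -0.05, 0.01, 0, 0, -0.75, 0.34]
}}

```text
t: 15.77
eef_pos: [0.5753, 0.0173, 0.1912]
tool_rot: [-0.0, 0.844, 0.537, -0.0]
contact_force: [0.4, 0.1, -0.1]
gripper_width: 0.437
grasp_force: 22.1
```

Emit:
{"api": "jog_arm", "payload": {
  "moves": [0.51, -0.02, 0.01, 0, 0, -0.74, 0.34, 0.52, 0, 0.01, 0, 0, -0.75, 0.34, 0.51, 0.03, 0.01, 0, 0, -0.74, 0.34, 0.51, 0.06, 0, 0, 0, -0.75, 0.34, 0, 0, 0, 0, 0, 0, 0.34, 0, 0, 0, 0, 0, 0, 0.34, 0, 0, 0, 0, 0, 0, 0.34, 0, 0, 0, 0, 0, 0, 0.34]
}}

```text
t: 16.43
eef_pos: [0.5909, 0.0538, 0.1909]
tool_rot: [0.0, 0.785, 0.62, -0.0]
contact_force: [0.8, 0.3, -1.3]
gripper_width: 0.439
grasp_force: 22.1
```

```bash
python3 - <<'E'
from h import *
p,R,o=now();print(p,np.degrees(np.arctan2(*R.as_matrix()[1::-1,0])),R.as_matrix()[2],o['gripper_width'],o['grasp_force'],o['contact_force'])
t=cam('top');s=cam('side');h=np.array([.23,.973,0]);l=np.array([-.973,.23,0])
B=p+[0,0,-.001]+.103*h+.0035*l;print('bisc',B,px(t,B).round(1),px(s,B).round(1))
for k in(-.032,.032):
  print('ends base',[px(c,B+k*h+[0,0,-.013]).round(1).tolist() for c in(t,s)], 'left side',px(s,B+k*h+.013*l+[0,0,-.013]).round(1))
u,v=px(s,B).astype(int);H=cv2.cvtColor(s['color'],cv2.COLOR_BGR2HSV)
print(u-30,v-22)
for y in range(v-20,v+22): print(y,''.join('#' if a<20 and b>130 else ('+' if a<30 and b>80 else ('s' if b<45 else '.')) for a,b,c in H[y,u-35:u+35]))
np.savez('fin.npz',s=s['color'],t=t['color'])
u,v=px(t,B).astype(int);H=cv2.cvtColor(t['color'],cv2.COLOR_BGR2HSV)
for y in range(v-12,v+12): print(y,''.join('#' if a<20 and b>130 else '.' for a,b,c in H[y,u-30:u+30]))
print('top col0',u-30)
E
```

```text
[0.59089476 0.05378224 0.19085864] 76.58395687203912 [-7.68553888e-04 -3.41121931e-04 -9.99999646e-01] 0.4394566884009588 22.130557272421356 [ 0.76656667  0.27493215 -1.33993247]
bisc [0.61117926 0.15480624 0.18985864] [207.2 177.2] [223.5 196.4]
ends base [[220.4, 181.1], [232.7, 195.1]] left side [236.1 197.1]
ends base [[194.9, 174.7], [214.6, 205.9]] left side [217.9 208.1]
193 174
176 ssssssssssss++++++++++++++++++++++++++++++++++++++++++ssssssss.++sss.s
177 ...sssssssss+++++++++++++++++++++++++++++++++++++++++.sssss.+++++sss.s
178 s....sssssss++++++++++++++++++++++++++++++++++++++.sssssss.++++++sss.s
179 s..s...ssss.+++++++++++++++++++++++++++++++++++++sssssss.++++++++sss.s
180 .sssssssss.+++++++++++++++++++++++++++++++++++.sssssss.++++++++++sss.s
181 ..ss++.s.++++++++++++++++++++++++++++++++++++sssssss.+++++++++++.sssss
182 ..s+++..+++++++++++++++++++++++++++++++++++.sssssss++++++++++++sssssss
183 +ss++...+++++++++++++++++++++++++++++++++.ssssssss+#+++++++++.sssssss.
184 +.s+...+++++++++++++++++++++++++++++++++.sssssss.+++++++++++.sssss..++
185 sss..+++++++++++++++++++++++++++
[... 3311 characters left out ...]
#########.###########................
179 ...................#########################................
180 ......................####.....#############................
181 .................................##########.................
182 ....................................#######.................
183 .......................................###..................
184 ............................................................
185 ............................................................
186 ............................................................
187 ............................................................
188 ............................................................
top col0 177
```

```bash
cat > fit.py <<'E'
from h import *
from scipy.optimize import minimize
t=cam('top');s=cam('side');K=4
def crust(v,ze=.012):
    x=np.linspace(-.032,.032,33);z=ze+(.027-ze)*(1-(x/.032)**2);wd=.014-.002*(x/.032)**2
    top=np.r_[np.c_[x,wd,z],np.c_[x,-wd,z][::-1]]
    e=[np.array([[k,.012,ze],[k,-.012,ze],[k,-.012,.001],[k,.012,.001]]) for k in(-.032,.032)]
    Rb=Ro.from_euler('ZYX',[v[3],v[4],v[5]],degrees=True)   # +pitch = far end down
    return [Rb.apply(P-[0,0,.013])+v[:3]/1000 for P in(top,*e)]
def mask(r,I,c,rad):
    H=cv2.cvtColor(I,cv2.COLOR_BGR2HSV).astype(int);m=((H[...,0]<20)&(H[...,1]>130)).astype(np.uint8)
    ig=(H[...,1]<60);u,v=c;B=np.zeros_like(m);cv2.circle(B,(int(u),int(v)),rad,1,-1)
    k,L,st,ce=cv2.connectedComponentsWithStats(m*B);return L==1+st[1:,4].argmax(),ig
def rend(r,P,vis):
    M=np.zeros((384*K,512*K),np.uint8)
    for i,q in enumerate(P):
        if not vis[i]: continue
        uv=np.array([px(r,a) for a in q]);cv2.fillPoly(M,[((uv+.5)*K).astype(np.int32)],1)
    return cv2.resize(M.astype(np.float32),(512,384),interpolation=cv2.INTER_AREA)
def fit(It,Is,v0,visS=(1,1,0)):
    c=np.array(v0[:3])/1000;D=[(t,*mask(t,It,px(t,c),20),(1,0,0)),(s,*mask(s,Is,px(s,c)+[0,0],22),visS)]
    def cost(v):
        P=crust(v);return sum((np.abs(rend(r,P,vis)-m)*~(ig&~m)).sum() for r,m,ig,vis in D)+.02*(v[5]**2)
    best=None
    for sc in(1,.5):
        S=np.array([v0]+[np.array(v0)+sc*d for d in np.diag([6,6,6,5,8,3])])
        b=minimize(cost,v0,method='Nelder-Mead',options=dict(initial_simplex=S,maxiter=400,xatol=.05,fatol=.05));v0=b.x
    print('fit',b.x.round(1),'cost',round(b.fun,1),[int(d[1].sum()) for d in D]);return b.x
E
python3 - <<'E'
from fit import *
a,b=cv2.imread('pics/top0.png'),cv2.imread('pics/side0.png')
for vs in((1,0,0),(1,1,0)):
    fit(a,b,[585,-219,35,-4,0,0],vs)
f=np.load('fin.npz')
for vs in((1,0,0),(1,0,1)): fit(f['t'],f['s'],[611,155,190,79,0,0],vs)
E
```

```text
fit [ 584.9 -215.4   49.8   -6.3   17.4    1.9] cost 226.0 [211, 155]
fit [ 584.9 -216.1   50.1   -7.2   20.4   -2.3] cost 238.7 [211, 155]
fit [6.149e+02 1.560e+02 1.824e+02 7.900e+01 8.300e+00 2.000e-01] cost 68.4 [270, 169]
fit [6.136e+02 1.554e+02 1.853e+02 8.030e+01 4.000e-01 3.000e+00] cost 67.2 [270, 169]
```

```bash
sed -i 's/def fit(It,Is,v0,visS=(1,1,0))/def fit(It,Is,v0,visS=(1,1,0),rs=22,rt=20)/;s/px(t,c),20)/px(t,c),rt)/;s/+\[0,0\],22)/,rs)/' fit.py
python3 - <<'E'
from fit import *
a,b=cv2.imread('pics/top0.png'),cv2.imread('pics/side0.png')
for vs in((1,0,0),(1,1,0)): fit(a,b,[585,-219,35,-4,0,0],vs,12,16)
f=np.load('fin.npz')
for p in (-4,4,10): fit(f['t'],f['s'],[613,155,186,79,p,0],(1,0,1))
# tongs: gray mask of near arm / join end in side view
p,R,o=now()
for pit in(0,5):
  Q=Ro.from_euler('y',pit,degrees=True)
  for n,q in dict(join=[-.099,0,0],bulge=[.05,-.027,0]).items():
    print(pit,n,[px(s,p+R.apply(np.array([0,0,-.0057])+Q.apply(np.array(q)+[0,0,z]))).round(1).tolist() for z in(-.0125,.0125)])
E
```

```text
fit [ 585.2 -219.1   30.7   -2.3    3.9    0. ] cost 63.1 [211, 92]
fit [ 5.878e+02 -2.196e+02  3.050e+01 -3.500e+00  7.800e+00 -3.000e-01] cost 60.4 [211, 92]
fit [ 6.138e+02  1.549e+02  1.848e+02  8.040e+01 -2.000e-01  1.600e+00] cost 69.5 [270, 169]
fit [6.137e+02 1.553e+02 1.853e+02 8.020e+01 3.000e-01 3.400e+00] cost 66.7 [270, 169]
fit [613.1 155.4 185.2  80.7   0.    5.2] cost 67.7 [270, 169]
0 join [[274.2, 159.8], [274.1, 167.2]]
0 bulge [[243.8, 185.4], [244.2, 193.1]]
5 join [[274.3, 162.3], [273.7, 169.8]]
5 bulge [[244.1, 183.9], [243.9, 191.9]]
```

The fit puts the biscuit at about (0.613, 0.155, 0.189), yaw about 80°, level to within a degree or two. It needs to come down 9 mm and about 2 mm back.

Emit:
{"api": "jog_arm", "payload": {
  "moves": [0, -0.08, 0.1, 0, 0, 0, 0.34, 0, 0, 0.2, 0, 0, 0, 0.34, 0, 0, 0.15, 0, 0, 0, 0.34, 0, 0, 0, 0, 0, 0, 0.34, 0, 0, 0, 0, 0, 0, 0.34, 0, 0, 0, 0, 0, 0, 0.34, 0, 0, 0, 0, 0, 0, 0.34, 0, 0, 0, 0, 0, 0, 0.34]
}}

```text
t: 17.4
eef_pos: [0.5897, 0.0552, 0.1822]
tool_rot: [0.0, 0.784, 0.621, 0.0]
contact_force: [-0.1, 0.1, -0.3]
gripper_width: 0.442
grasp_force: 22.1
```

```bash
python3 - <<'E'
from fit import *
p,R,o=now();print(p,o['t'],o['gripper_width'],o['grasp_force'],np.abs(o['joint_vel']).max())
fit(t['color'],s['color'],[612,155,177,79,0,0],(1,0,1))
# long biscuits vs start
from m import blobs
blobs('top',(268,170,340,222))
E
```

```text
[0.58967221 0.05523867 0.18223299] 17.5 0.4373116100423875 22.133822726564176 0.0020010209865631203
fit [612.  156.8 176.3  81.3   1.3   2.1] cost 61.6 [271, 170]
top [290, 176, 10, 19, 122] [294.5 185. ] [18.  9.] 90.0
top [316, 179, 13, 34, 302] [322.1 195.9] [10.3 33.7] 8.1
```

The biscuit is in place: fitted z is about 0.180 once the model's 4 mm offset is taken out, still level and steady. The middle long biscuit has not moved, and the left one, partly hidden by the arm now, was in place after the lift. Handing in.

```bash
python3 -c "
from station import *
print(hand_in())"
```

```text
the job is handed in; nothing more can be done
None
```

I handed the job in at 17.5 s with the short biscuit held in the tongs about 12 cm in front of the lens, at lens height, level and side-on. By my measurements my fingers touched no biscuit and the two long ones had not moved after the lift; the hand-in gave no verdict, and the lens position is my own estimate from the images, good to about 6–8 mm.

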